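# Hook the vial tray into its heater dock

### The job

Put the white vial tray into the pocket of the grey heater dock: hook the tray's flat tongue under the dock's retaining lip with the other end raised, then swing the raised end down under control, without letting it drop, until the tray lies flat on the pocket floor with its tongue under the lip. Then let go of it.

Things in the scene. Friction and masses are not known exactly. Their poses are not given: they have to be found in the camera images.
- tray: loose white vial tray, 0.18 kg (varies): base plate 120 (x) x 80 x 6 mm; on it a well block 90 x 74 mm with two rows of four round dark wells, its top 16 mm above the underside. At the +x end the plate sticks out 28 mm past the block: the tongue. At the other end it sticks out only 2 mm. Origin: middle of the plate's underside; z up
- tray_handle (a point): centre of the tray's handle, an upright grey plate 70 mm long (x), 12 mm thick (y), from 16 to 57 mm above the tray's underside, between the well rows; grasp it across its 12 mm. This point is 36 mm above the tray's underside, 2 mm behind the plate's middle. Axes as the tray: x along the handle towards the tongue. The handle stays clear of the dock when the tray is home
- tray_tongue (a point): middle of the tongue's leading edge, half-way through its 6 mm thickness: 60 mm along +x of the tray's origin, 3 mm above the underside; axes as the tray
- dock: grey heater dock fixed on the bench, 156 x 102 mm; front face with dark window and two buttons. Origin on the bench under the pocket's middle; x points from the window end to the lip end, y left, z up. Open-topped pocket: x -63 to +63 mm, y -44 to +44 mm, floor 26 mm above the bench; side walls and notched front wall stand 10 mm above the floor
- dock_lip (a point): middle of the lower free edge of the retaining lip on the wall at the pocket's +x end: 51 mm along +x of the dock's origin, 39 mm above the bench. The lip is 6 mm thick, spans the whole width, overhangs the pocket by 12 mm, its underside 13 mm above the floor: the tray goes in tilted about 15 degrees, tongue end low, never flat. Axes as the dock
- bottle_right: obstacle only: clear glass reagent bottle, 99 mm diameter, 286 mm high, fixed in the grey side tray of the tall white and grey analyser (0.74 m high), which fills the bench to the left of the work, x over 0.45 m and y from -0.12 to 0.45 m. An arm coming from the left must pass in front of both with its hand drawn in. Origin at the centre of its foot

How it is judged:
At the end, for the whole second after the job is handed in: The tray lies released and at rest in the dock's pocket, flat (within 0.04 rad), its underside within 3 mm of the pocket floor, within 8 mm of the pocket's midline, with its tongue at least 3 mm under the lip (x of tray_tongue in the frame of dock between 0.054 and 0.066 m and z of tray_tongue in the frame of dock between 0.025 and 0.032 m and y of tray in the frame of dock between -0.008 and 0.008 m and z of tray in the frame of dock below 0.029 m and angle between tray's own z axis and vertical below 0.04 rad and linear speed of tray below 0.02 m/s); the robot touches nothing.
It fails at once if the tray is let drop: it swings faster than 5 rad/s with its tongue at the lip (distance between tray_tongue and dock_lip below 0.03 m and angular speed of tray above 5 rad/s).
It also fails if it takes over 45 s, if anything falls off the work surface, if the arm or the gripper's body presses on something with over 40 N, if the wrist force passes 120 N, or if a joint passes its speed limit or range.

### The arm

A 7-joint arm with a two-finger parallel gripper is mounted at the origin on a cart in front of the work surface, level with it; the furniture and walls round the work are solid. World frame = base frame: x ahead of the robot, y to its left, z up, the work surface at z = 0. Lengths are in m, angles in rad, forces in N, time in s.
With the tool pointing down it reaches from about 0.425 to 0.825 m from the base axis. Payload 3.6 kg.
Tool frame: the origin (TCP) lies between the finger pads; the fingertips stand 19 mm ahead of it and the grasp point (between the pads) is the TCP (bot.tcp_to_tips is the distance from the TCP to the fingertips, in m); z points along the fingers, y is the line along which they close (so a half turn about z gives the same grasp; the last joint's range is limited). The gripper opens to 85 mm and grips with 20 to 120 N. Pads are 22 mm wide; open, the fingers measure 114 mm over their backs; the gripper's body (76 mm by 85 mm) begins 54 mm behind the grasp point. The pads swing forward as they close: fully open they stand 13 mm farther back than shut.
Start: joints at [-1.202, 0.615, -0.013, 1.423, 0.008, 1.103, -0.04], TCP at [0.251, 0.6, 0.25] pointing down, gripper open.
Joint ranges: [-3.12, 3.12], [-0.3, 2.06], [-1.34, 1.32], [0.26, 2.42], [-1.36, 4.5], [0.01, 1.98], [-2.84, 2.84]. Speed limits (rad/s): [2.79, 2.79, 3.14, 3.14, 3.14, 3.14, 3.14].

### API

Orientations are given as a unit quaternion [x, y, z, w].
In Python, from station import bot, eyes, workorder gives the robot as it stands.
- The arm moves only by the tool apply_moves, never from a script. Its argument "series" is a list of rows, each an object of numbers: "x", "y", "z": the shift along the tool's x, y, z in m; "twist": the turn about the tool's z in rad; "gripper": the closure, from 0 (fully open) to 1 (shut). In form: [{"x": .., "y": .., "z": .., "twist": .., "gripper": ..}, ...]. A call has exactly 8 rows; each row is the pose to reach, as a shift and turn from the pose commanded when the call began, along the tool's axes at that moment; what a row does not reach only later rows make up. A row lasts 1/8 s, in which the tool goes at most 62.5 mm and 10.7 degrees, less where a joint would pass 70% of its speed; a pose out of reach is approached as far as the arm can. A call with a gripper value outside its range is refused whole. The fingers move at their own pace and stop on an object; "force" is the grip in N (left out, the last holds). Time passes only in rows, so rows that repeat a pose let the fingers close, or fill a call up. It gives the time, the measured TCP pose, the force, the opening and the grip force at its end, in the units of the state.
- bot.observe(): the state, without advancing time (a new reading comes with each control period).
- eyes.snapshot(name): name is "scene" or "top" or "wrist"; returns the picture (420x560x3 uint8, red, green, blue); there is no depth.
- eyes.calibration(name): a dict with "fovy" (degrees; the focal length in pixels is half the picture's height over the tangent of half this angle, whatever the lens; pixels are square), "cx", "cy" (the principal point, pixels), "dist_coeffs" ([k1, k2, p1, p2, k3] as OpenCV has them; the pictures are not rectified), "R" (3x3) and "t" (3): a world point X has camera coordinates R X + t; the wrist camera has in their place "mount" (4x4, takes a point from camera to tool coordinates, whose origin is the TCP and whose axes are the flange's). Camera axes: x right, y down, z forward; pixel columns grow to the right and rows downward; lengths in m; the calibration is good to about 2 mm. A picture is of the moment at which its call begins: read the wrist's pose just before it. calibration takes no time and is no camera call.
- workorder.close_job(): hands the job in; it is judged then, once.
The state is a dict: "clock": time; "q": joint angles; "joint_velocities": joint speeds; "joint_torque": joint torques, N m; "ee_pos": TCP position; "orientation": TCP orientation; "wrist_force": force on the tool from outside, world axes, zero at the start; "wrist_torque": the same for the moment, N m; "opening": finger opening in m; "gripper_force": force on a finger pad.
Only numpy, scipy, OpenCV 4.12 (cv2) and the standard library are available. Lean on these libraries where they do the work, as an engineer would, in place of code of your own. Each camera call takes 0.05 s, during which the arm holds its last target. There are 200 camera calls.

## Working session

There is one attempt and no reset: what is moved stays moved. The work goes in short steps, Python scripts to look and compute and a tool call to move; the robot and the scene stay as the last step left them, time stands still between calls to the robot, and variables do not carry over. Pictures are saved under pics/ and viewed, at most 10 in all, crops included, and the job is handed in when it is done.

Besides the shell and the picture viewer there is one more tool, called after "Emit:" in YAML: its name, and indented under it one key for each argument. apply_moves: Moves the arm, as the interface text tells. Its arguments: {"type":"object","properties":{"series":{"type":"array","items":{"type":"object","properties":{"x":{"type":"number"},"y":{"type":"number"},"z":{"type":"number"},"twist":{"type":"number"},"gripper":{"type":"number"}}}},"force":{"type":"number"}},"required":["series"]}

```bash
ls; mkdir -p pics; python3 - <<'E'
from station import bot,eyes,workorder
import cv2
s=bot.observe();print(s)
for n in ("scene","top"):
    cv2.imwrite(f"pics/{n}0.png",eyes.snapshot(n)[:,:,::-1]);print(n,eyes.calibration(n))
print(eyes.calibration("wrist"))
E
```

```text
pics
{'clock': 0.0, 'q': array([-1.20150316,  0.6159196 , -0.01263493,  1.42496194,  0.0080845 ,
        1.10340775, -0.04042703]), 'joint_velocities': array([-7.14064099e-04, -2.99809966e-04, -9.08522265e-04,  2.57449386e-03,
       -5.91315051e-05, -2.95153958e-04,  1.44258981e-03]), 'joint_torque': array([-3.90846290e-04, -4.69202685e+01,  2.58690538e-01, -1.71034938e+01,
        9.80453391e-03,  9.43655876e-03, -5.40898483e-06]), 'ee_pos': array([0.25029218, 0.59906897, 0.24911691]), 'orientation': array([ 1.96583646e-01,  9.80486164e-01, -1.29920202e-03, -2.52556065e-04]), 'wrist_force': array([ 0.27931169,  0.65483119, -0.02154571]), 'wrist_torque': array([0.02522516, 0.017487  , 0.00947809]), 'gripper_force': 0.0, 'opening': 0.08523941924564042}
scene {'fovy': 57.05842227612189, 'cx': 282.81859941938745, 'cy': 210.16322305750285, 'dist_coeffs': array([-0.06417054,  0.        ,  0.        ,  0.        ,  0.        ]), 'R': array([[-0.87755597, -0.4793958 , -0.00867054],
       [-0.33602761,  0.6278123 , -0.70209484],
       [ 0.34202479, -0.61321398, -0.71203066]]), 't': array(
[... 222 characters left out ...]
[[-0.02097022, -0.99972572,  0.01042774],
       [-0.98795483,  0.01912162, -0.15355658],
       [ 0.15331507, -0.01352225, -0.98808483]]), 't': array([-0.22610418,  0.57204345,  0.82488606])}
{'fovy': 59.51282760242021, 'cx': 282.0156304127742, 'cy': 213.2901134889426, 'dist_coeffs': array([0.0134589, 0.       , 0.       , 0.       , 0.       ]), 'mount': array([[ 8.39382710e-04, -9.49422290e-01, -3.14000973e-01,
         7.96716454e-02],
       [ 9.99999486e-01,  6.18203737e-04,  8.03965251e-04,
         4.44067612e-04],
       [-5.69185954e-04, -3.14001487e-01,  9.49422320e-01,
        -1.22676469e-01],
       [ 0.00000000e+00,  0.00000000e+00,  0.00000000e+00,
         1.00000000e+00]])}
```

View pics/top0.png

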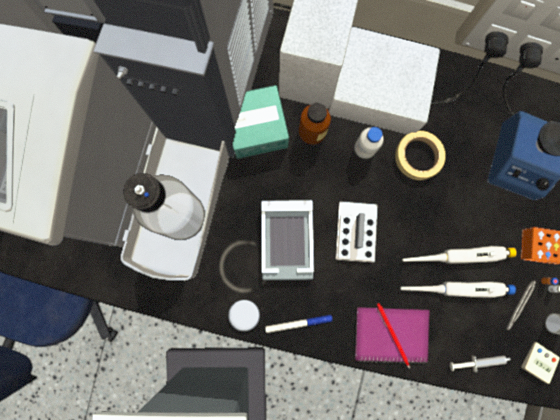

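View pics/scene0.png

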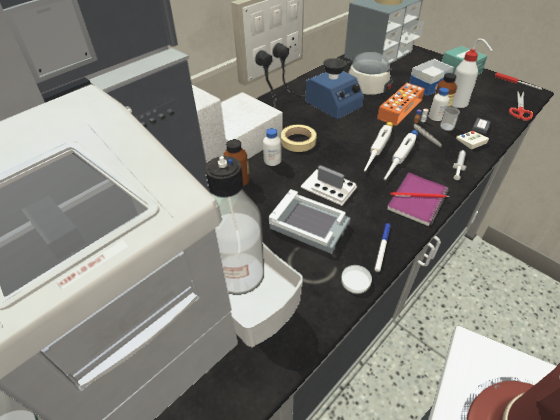

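The top view shows the tray at about (357,232) and the dock at about (287,240), with bottle and analyser to the left. I'll enlarge it to see the tongue and lip ends.

```bash
cat > h.py <<'E'
import numpy as np,cv2
from station import bot,eyes
from scipy.spatial.transform import Rotation as Ro
def cam(name,s=None):
    c=eyes.calibration(name);f=210/np.tan(np.radians(c['fovy'])/2)
    K=np.array([[f,0,c['cx']],[0,f,c['cy']],[0,0,1]])
    if 'mount' in c:
        T=np.eye(4);T[:3,:3]=Ro.from_quat(s['orientation']).as_matrix();T[:3,3]=s['ee_pos']
        W=T@c['mount'];R=W[:3,:3].T;t=-R@W[:3,3]
    else: R,t=c['R'],c['t']
    return K,np.array(c['dist_coeffs']),R,t
def onplane(C,px,z):
    K,d,R,t=C
    n=cv2.undistortPoints(np.array(px,float).reshape(-1,1,2),K,d).reshape(-1,2)
    r=np.c_[n,np.ones(len(n))]@R; o=-R.T@t
    return o+r*((z-o[2])/r[:,2])[:,None]
def proj(C,X):
    K,d,R,t=C
    return cv2.projectPoints(np.array(X,float).reshape(-1,3),cv2.Rodrigues(R)[0],t,K,d)[0].reshape(-1,2)
E
python3 - <<'E'
import cv2,numpy as np
from h import *
a=cv2.imread('pics/top0.png')[190:290,250:390];b=cv2.imread('pics/scene0.png')[155:255,260:400]
cv2.imwrite('pics/z.png',cv2.resize(np.vstack([a,b]),None,fx=4,fy=3,interpolation=cv2.INTER_CUBIC)[:600])
C=cam('top');print(onplane(C,[[287,240]],.03),onplane(C,[[357,232]],.016))
E
```

```text
[[ 0.50264082 -0.24923283  0.03      ]] [[ 0.51706998 -0.39422627  0.016     ]]
```

View pics/z.png

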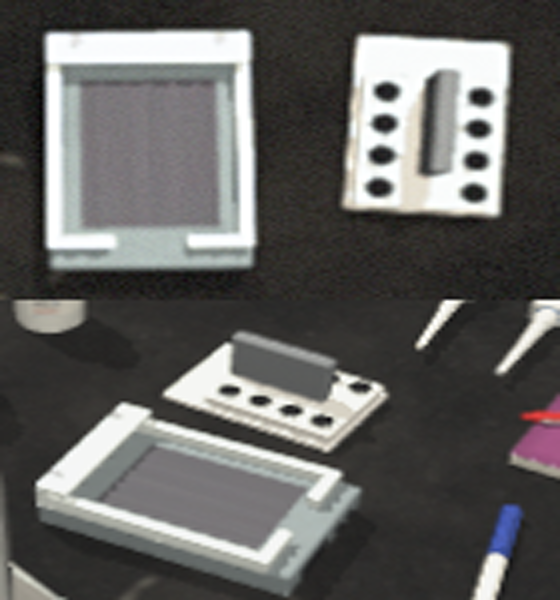

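The lip is at the far (+x) end of the dock, and the tray's tongue also points away from the robot, so both yaws are near 0. Next I'll find the bottle, refine dock and tray, and convert waypoints to tool axes.

```bash
cat >> h.py <<'E'
def totool(pts,s=None):
    s=s or bot.observe();R=Ro.from_quat(s['orientation']).as_matrix()
    return np.round((np.array(pts)-s['ee_pos'])@R,4)
E
python3 - <<'E'
from h import *
C=cam('top')
print('bottle cap',onplane(C,[[140,190]],.286))
im=cv2.imread('pics/top0.png');hsv=cv2.cvtColor(im,cv2.COLOR_BGR2HSV)
m=((hsv[...,2]>110)).astype(np.uint8)
n,l,st,ce=cv2.connectedComponentsWithStats(m)
for k in range(1,n):
    x,y,w,h,a=st[k]
    if a>800 and 250<ce[k][0]<385 and 190<ce[k][1]<280:
        p=np.argwhere(l==k)[:,::-1].astype(np.float32);r=cv2.minAreaRect(p);b=cv2.boxPoints(r)
        z=.036 if ce[k][0]<320 else .01
        w=onplane(C,b,z);print(st[k],r[2],w.round(3).tolist(),w.mean(0).round(4),[round(float(np.linalg.norm(w[i]-w[i-1])),3) for i in range(4)])
W=[]
for r,a in [(.6,1.175),(.54,1.175),(.48,1.175),(.42,1.175),(.37,1.175),(.34,1.0),(.34,.83),(.34,.66)]: W.append([r*np.cos(a),r*np.sin(a),.28])
print(totool(W))
E
```

```text
bottle cap [[ 0.55937179 -0.02922667  0.286     ]]
[ 261  200   53   80 4086] 90.0 [[0.584, -0.198, 0.036], [0.582, -0.304, 0.036], [0.424, -0.299, 0.036], [0.426, -0.196, 0.036]] [ 0.504  -0.2492  0.036 ] [0.158, 0.105, 0.159, 0.103]
[ 335  201   43   61 2016] 3.5763344764709473 [[0.462, -0.347, 0.01], [0.584, -0.359, 0.01], [0.577, -0.443, 0.01], [0.455, -0.429, 0.01]] [ 0.5196 -0.3945  0.01  ] [0.082, 0.122, 0.084, 0.123]
[[ 0.     -0.0494 -0.0306]
 [ 0.     -0.1094 -0.0305]
 [ 0.     -0.1694 -0.0304]
 [ 0.     -0.2294 -0.0302]
 [ 0.     -0.2794 -0.0301]
 [-0.0592 -0.3146 -0.03  ]
 [-0.115  -0.3295 -0.03  ]
 [-0.1674 -0.3535 -0.0299]]
```

Emit:
apply_moves:
  series:
    - {"x": 0,"y": -0.05,"z": -0.03,"twist": 0,"gripper": 0}
    - {"x": 0,"y": -0.11,"z": -0.03,"twist": 0,"gripper": 0}
    - {"x": 0,"y": -0.17,"z": -0.03,"twist": 0,"gripper": 0}
    - {"x": 0,"y": -0.23,"z": -0.03,"twist": 0,"gripper": 0}
    - {"x": 0,"y": -0.28,"z": -0.03,"twist": 0,"gripper": 0}
    - {"x": -0.05,"y": -0.305,"z": -0.03,"twist": 0,"gripper": 0}
    - {"x": -0.108,"y": -0.325,"z": -0.03,"twist": 0,"gripper": 0}
    - {"x": -0.16,"y": -0.35,"z": -0.03,"twist": 0,"gripper": 0}

```text
clock: 1.1
ee_pos: [0.2645, 0.2137, 0.2805]
orientation: [0.196, 0.981, 0.001, 0.0]
wrist_force: [0.4, 0.6, 0.9]
opening: 0.0855
gripper_force: 0.0
```

Emit:
apply_moves:
  series:
    - {"x": -0.051,"y": -0.031,"z": 0,"twist": 0,"gripper": 0}
    - {"x": -0.096,"y": -0.072,"z": 0,"twist": 0,"gripper": 0}
    - {"x": -0.128,"y": -0.124,"z": 0,"twist": 0,"gripper": 0}
    - {"x": -0.151,"y": -0.179,"z": 0,"twist": 0,"gripper": 0}
    - {"x": -0.174,"y": -0.235,"z": 0,"twist": -0.075,"gripper": 0}
    - {"x": -0.202,"y": -0.288,"z": 0,"twist": -0.15,"gripper": 0}
    - {"x": -0.244,"y": -0.336,"z": 0,"twist": -0.225,"gripper": 0}
    - {"x": -0.29,"y": -0.37,"z": 0,"twist": -0.297,"gripper": 0}

```text
clock: 2.1
ee_pos: [0.3879, -0.2401, 0.2803]
orientation: [0.049, 0.999, 0.0, -0.0]
wrist_force: [1.4, 1.6, -0.3]
opening: 0.0857
gripper_force: 0.0
```

```bash
python3 - <<'E'
from h import *
s=bot.observe();cv2.imwrite('pics/w1.png',eyes.snapshot('wrist')[:,:,::-1]);C=cam('wrist',s)
print(s['ee_pos'],s['orientation'],s['q'])
print('tool rows',totool([[.43,-.30,.28],[.46,-.35,.22],[.4995,-.393,.16]],s))
E
```

```text
[ 0.38789759 -0.24005636  0.28032322] [ 4.89295041e-02  9.98802174e-01  3.47445908e-04 -1.51098469e-05] [ 0.07685551  0.31563601  0.57294743  1.92210338 -0.20725971  0.96227193
  2.21957251]
tool rows [[-0.0478 -0.0555  0.0003]
 [-0.0825 -0.1024  0.0602]
 [-0.126  -0.1414  0.1202]]
```

View pics/w1.png

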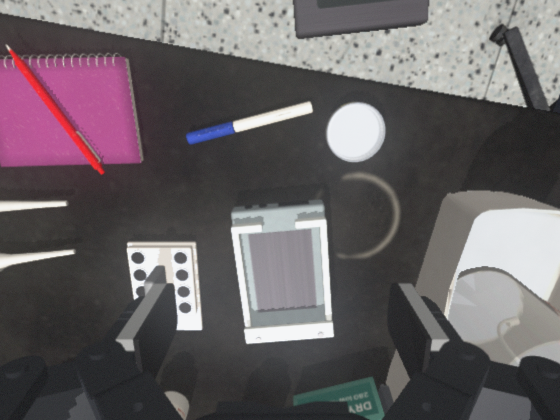

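The wrist view shows the tray at about (165,285), partly hidden by a finger, and the dock at about (283,275) with its lip at the bottom (far) end. I'll move so the tray sits between the fingers.

Emit:
apply_moves:
  series:
    - {"x": -0.024,"y": -0.035,"z": 0.01,"twist": 0,"gripper": 0}
    - {"x": -0.048,"y": -0.07,"z": 0.02,"twist": 0,"gripper": 0}
    - {"x": -0.072,"y": -0.105,"z": 0.03,"twist": 0,"gripper": 0}
    - {"x": -0.096,"y": -0.141,"z": 0.03,"twist": 0,"gripper": 0}
    - {"x": -0.096,"y": -0.141,"z": 0.03,"twist": 0,"gripper": 0}
    - {"x": -0.096,"y": -0.141,"z": 0.03,"twist": 0,"gripper": 0}
    - {"x": -0.096,"y": -0.141,"z": 0.03,"twist": 0,"gripper": 0}
    - {"x": -0.096,"y": -0.141,"z": 0.03,"twist": 0,"gripper": 0}

```text
clock: 3.15
ee_pos: [0.4699, -0.3868, 0.2507]
orientation: [0.049, 0.999, 0.0, 0.0]
wrist_force: [-0.2, 0.5, -0.6]
opening: 0.0854
gripper_force: 0.0
```

```bash
python3 - <<'E'
from h import *
s=bot.observe();im=eyes.snapshot('wrist')[:,:,::-1].copy();cv2.imwrite('pics/w2.png',im);C=cam('wrist',s)
print(s['ee_pos'],s['orientation'])
p=proj(C,[[.4616,-.347,0.006],[.584,-.359,.006],[.577,-.443,.006],[.455,-.429,.006],[.5176,-.394,.057]]);print(p.round())
for q in p: cv2.circle(im,tuple(int(v) for v in q),3,(0,0,255),1)
cv2.imwrite('pics/w2a.png',im)
E
```

```text
[ 0.46989926 -0.38684132  0.25071143] [4.88894400e-02 9.98804136e-01 2.65268794e-04 2.24676575e-04]
[[320. 162.]
 [316. 272.]
 [241. 273.]
 [238. 164.]
 [279. 237.]]
```

View pics/w2a.png

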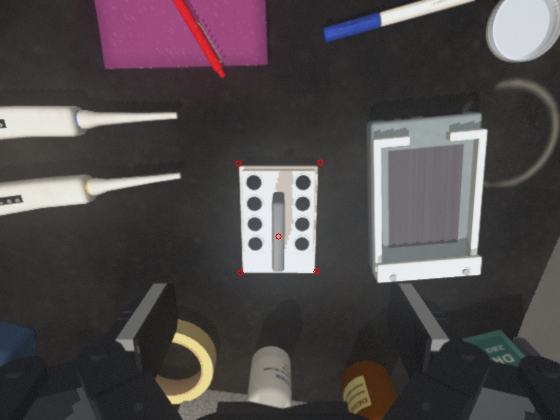

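The tray lies between the fingers (240–320, 165–273), the grey handle is at about (278,230), and the dock is at (370–488, 115–282). I'll take ray measurements of wells, handle and dock corners.

```bash
python3 - <<'E'
from h import *
s=bot.observe();C=cam('wrist',s)
im=cv2.imread('pics/w2.png');g=cv2.cvtColor(im,cv2.COLOR_BGR2GRAY)
roi=g[158:280,232:326];m=(roi<70).astype(np.uint8)
n,l,st,ce=cv2.connectedComponentsWithStats(m)
w=np.array([ce[k]+[232,158] for k in range(1,n) if 60<st[k][4]<300 and 8<st[k][2]<22 and 8<st[k][3]<22]);P=onplane(C,w,.016)
print(len(w),w.round(1).tolist(),P.mean(0));
L=P[P[:,1]>P[:,1].mean()];R=P[P[:,1]<=P[:,1].mean()]
for q in(L,R):
    q=q[np.argsort(q[:,0])];print(q.round(4).tolist(),np.degrees(np.arctan2(*(q[-1]-q[0])[[1,0]])))
# white rect
m=(g>120).astype(np.uint8);m[:,:232]=0
n,l,st,ce=cv2.connectedComponentsWithStats(m)
for k in range(1,n):
    x,y,ww,h,a=st[k]
    if a>2500 and y>100 and y+h<290:
        c,_=cv2.findContours((l==k).astype(np.uint8),0,2);r=cv2.minAreaRect(c[0]);b=cv2.boxPoints(r);print(st[k],r[2],b.round(1).tolist(),onplane(C,b,.006 if x<300 else .036).round(4).tolist())
# handle: grey columns
for row in (200,230,262): print(row,g[row,262:298].tolist())
# dock row/col profiles
for row in (160,200,240): print('d',row,g[row,366:392].tolist(),g[row,465:492].tolist())
print('lip',g[255:290,425].tolist(),'front',g[108:150,395].tolist())
E
```

```text
Traceback (most recent call last):
  File "h.py", line 14, in onplane
    n=cv2.undistortPoints(np.array(px,float).reshape(-1,1,2),K,d).reshape(-1,2)
      ~~~~~~~~~~~~~~~~~~~^^^^^^^^^^^^^^^^^^^^^^^^^^^^^^^^^^^^^^^^
cv2.error: OpenCV(4.12.0) /io/opencv/modules/calib3d/src/undistort.dispatch.cpp:347: error: (-215:Assertion failed) CV_IS_MAT(_src) && CV_IS_MAT(_dst) && (_src->rows == 1 || _src->cols == 1) && (_dst->rows == 1 || _dst->cols == 1) && _src->cols + _src->rows - 1 == _dst->rows + _dst->cols - 1 && (CV_MAT_TYPE(_src->type) == CV_32FC2 || CV_MAT_TYPE(_src->type) == CV_64FC2) && (CV_MAT_TYPE(_dst->type) == CV_32FC2 || CV_MAT_TYPE(_dst->type) == CV_64FC2) in function 'cvUndistortPointsInternal'
```

```bash
python3 - <<'E'
from h import *
s=bot.observe();C=cam('wrist',s)
im=cv2.imread('pics/w2.png');g=cv2.cvtColor(im,cv2.COLOR_BGR2GRAY)
for th in (60,80,100,120):
    n,l,st,ce=cv2.connectedComponentsWithStats((g<th).astype(np.uint8))
    w=np.array([ce[k] for k in range(1,n) if 60<st[k][4]<350 and 240<ce[k][0]<316 and 165<ce[k][1]<260])
    print(th,w.round(1).tolist())
    if len(w)==8:
        P=onplane(C,w,.016);print(P.mean(0))
        for q in(P[P[:,1]>P[:,1].mean()],P[P[:,1]<=P[:,1].mean()]):
            q=q[np.argsort(q[:,0])];print(q.round(4).tolist(),np.degrees(np.arctan2(*(q[-1]-q[0])[[1,0]])))
m=(g>120).astype(np.uint8);m[:,:232]=0
n,l,st,ce=cv2.connectedComponentsWithStats(m)
for k in range(1,n):
    x,y,ww,h,a=st[k]
    if a>1500 and y>100 and y+h<290:
        c,_=cv2.findContours((l==k).astype(np.uint8),0,2);r=cv2.minAreaRect(c[0]);b=cv2.boxPoints(r);print(st[k],r[2],b.round(1).tolist(),onplane(C,b,.006 if x<300 else .036).round(4).tolist())
for row in (200,230,262): print(row,g[row,262:298].tolist())
for row in (160,200,240): print('d',row,g[row,366:392].tolist(),g[row,465:492].tolist())
print('lip',g[255:290,425].tolist(),'front',g[108:150,395].tolist())
E
```

```text
60 []
80 [[253.4, 182.1], [302.7, 182.1], [253.8, 203.1], [302.4, 203.2], [253.9, 223.1], [302.2, 223.7], [302.1, 243.5]]
100 [[253.4, 182.0], [302.7, 182.0], [278.2, 197.4], [254.0, 203.2], [302.2, 203.3], [254.3, 223.6], [301.9, 223.6], [254.8, 243.3], [301.5, 243.5]]
120 [[253.4, 182.2], [302.6, 182.3], [278.2, 197.6], [253.8, 203.1], [302.3, 203.3], [254.4, 223.8], [301.9, 223.8], [254.8, 243.4], [301.3, 243.6]]
[ 371  114  117  169 9630] 89.25594329833984 [[370.6000061035156, 115.30000305175781], [486.79998779296875, 113.80000305175781], [489.0, 280.6000061035156], [372.79998779296875, 282.20001220703125]] [[0.4184, -0.3026, 0.036], [0.4273, -0.2006, 0.036], [0.595, -0.1856, 0.036], [0.5855, -0.3039, 0.036]]
[ 239  166   79  107 6847] 90.0 [[239.0, 166.0], [317.0, 166.0], [317.0, 272.0], [239.0, 272.0]] [[0.4576, -0.429, 0.006], [0.4652, -0.3506, 0.006], [0.5841, -0.3586, 0.006], [0.5757, -0.4449, 0.006]]
200 [222, 225, 234, 235, 236, 235, 235, 236, 234, 215, 145, 98, 91, 93, 92, 91, 89, 90, 92, 91, 91, 94, 137, 179, 193, 195, 196, 196, 197, 194, 198, 214, 228, 217, 158, 93]
230
[... 813 characters left out ...]
1, 235, 236, 235, 236, 231, 166, 81, 50, 48, 50, 53, 49, 48, 47, 48, 43]
d 240 [62, 60, 69, 82, 85, 92, 112, 129, 159, 213, 234, 236, 235, 235, 232, 207, 156, 161, 165, 164, 164, 164, 150, 121, 114, 111] [117, 112, 111, 122, 128, 138, 203, 231, 235, 235, 236, 235, 222, 146, 64, 50, 53, 51, 51, 47, 48, 48, 48, 47, 48, 48, 48]
lip [120, 119, 120, 120, 126, 148, 193, 229, 235, 236, 235, 236, 235, 235, 236, 235, 236, 236, 235, 236, 236, 237, 235, 227, 109, 58, 59, 57, 57, 56, 55, 56, 59, 56, 56] front [42, 41, 39, 43, 42, 40, 42, 43, 40, 45, 58, 76, 91, 114, 136, 151, 161, 164, 164, 164, 164, 159, 143, 125, 122, 123, 123, 125, 133, 167, 216, 233, 235, 235, 235, 235, 234, 229, 204, 168, 163, 152]
```

```bash
python3 - <<'E'
from h import *
s=bot.observe();C=cam('wrist',s)
w=[[253.4,182],[302.7,182],[253.9,203.2],[302.3,203.3],[254.3,223.6],[301.9,223.6],[254.8,243.4],[301.4,243.5]]
P=onplane(C,w,.016);ang=[np.degrees(np.arctan2(*(P[i+6]-P[i])[[1,0]])) for i in(0,1)]
print('wells',P.mean(0),ang, P[1]-P[0],P[6]-P[0])
H=onplane(C,[[277.8,230],[277.6,262]],.057);print('handle',H)
Lh=onplane(C,[[373.8,160],[374.3,200],[374.8,240]],.036);Rh=onplane(C,[[484.9,160],[481.6,200],[478.6,240]],.036)
print('dock L/R',Lh.round(4).tolist(),Rh.round(4).tolist())
for q in(Lh,Rh): print(np.degrees(np.arctan2(*(q[-1]-q[0])[[1,0]])))
print('lip z.045',onplane(C,[[425,260.7],[425,278.7]],.045),'front',onplane(C,[[395,137],[395,146.5]],.036), onplane(C,[[395,121]],.026))
print('top view check')
T=cam('top');X=P.mean(0);print(proj(T,[X]),proj(T,[[.504,-.249,.036]]))
E
```

```text
wells [ 0.50845375 -0.39438998  0.016     ] [np.float64(-5.691583625561915), np.float64(-5.729502324391756)] [0.00476964 0.04890048 0.        ] [ 0.06593421 -0.00657133  0.        ]
handle [[ 0.51080404 -0.39450743  0.057     ]
 [ 0.5430926  -0.39795957  0.057     ]]
dock L/R [[0.4587, -0.3005, 0.036], [0.4972, -0.3007, 0.036], [0.5386, -0.3009, 0.036]] [[0.4687, -0.199, 0.036], [0.5072, -0.1992, 0.036], [0.5485, -0.1991, 0.036]]
-0.35209347771798255
-0.08868066387211436
lip z.045 [[ 0.56144824 -0.25448013  0.045     ]
 [ 0.58135567 -0.25402021  0.045     ]] front [[ 0.43958959 -0.28104698  0.036     ]
 [ 0.44815551 -0.28103988  0.036     ]] [[ 0.4265081  -0.27815571  0.026     ]]
top view check
[[357.26647515 236.16851447]] [[286.94278231 239.08649248]]
```

Emit:
apply_moves:
  series:
    - {"x": -0.022,"y": -0.002,"z": 0.04,"twist": 0,"gripper": 0}
    - {"x": -0.044,"y": -0.0035,"z": 0.08,"twist": 0,"gripper": 0}
    - {"x": -0.044,"y": -0.0035,"z": 0.12,"twist": 0,"gripper": 0}
    - {"x": -0.044,"y": -0.0035,"z": 0.15,"twist": 0,"gripper": 0}
    - {"x": -0.044,"y": -0.0035,"z": 0.175,"twist": 0,"gripper": 0}
    - {"x": -0.044,"y": -0.0035,"z": 0.195,"twist": 0,"gripper": 0}
    - {"x": -0.044,"y": -0.0035,"z": 0.208,"twist": 0,"gripper": 0}
    - {"x": -0.044,"y": -0.0035,"z": 0.208,"twist": 0,"gripper": 0}

```text
clock: 4.2
ee_pos: [0.513, -0.3953, 0.0417]
orientation: [0.049, 0.999, 0.0, -0.001]
wrist_force: [0.8, -0.3, 1.1]
opening: 0.0852
gripper_force: 0.0
```

Emit:
apply_moves:
  series:
    - {"gripper": 0.5}
    - {"gripper": 0.7}
    - {"gripper": 1}
    - {"gripper": 1}
    - {"gripper": 1}
    - {"gripper": 1}
    - {"gripper": 1}
    - {"gripper": 1}
  force: 20

```text
invalid input
```

Emit:
apply_moves:
  series:
    - {"x": 0,"y": 0,"z": 0,"twist": 0,"gripper": 0.5}
    - {"x": 0,"y": 0,"z": 0,"twist": 0,"gripper": 0.7}
    - {"x": 0,"y": 0,"z": 0,"twist": 0,"gripper": 1}
    - {"x": 0,"y": 0,"z": 0,"twist": 0,"gripper": 1}
    - {"x": 0,"y": 0,"z": 0,"twist": 0,"gripper": 1}
    - {"x": 0,"y": 0,"z": 0,"twist": 0,"gripper": 1}
    - {"x": 0,"y": 0,"z": 0,"twist": 0,"gripper": 1}
    - {"x": 0,"y": 0,"z": 0,"twist": 0,"gripper": 1}
  force: 20

```text
clock: 5.2
ee_pos: [0.5135, -0.3958, 0.0427]
orientation: [0.049, 0.999, -0.0, 0.0]
wrist_force: [-0.5, 0.6, 5.0]
opening: 0.0115
gripper_force: 24.1
```

Emit:
apply_moves:
  series:
    - {"x": 0,"y": 0,"z": -0.02,"twist": 0,"gripper": 1}
    - {"x": 0,"y": 0,"z": -0.045,"twist": 0,"gripper": 1}
    - {"x": 0,"y": 0,"z": -0.075,"twist": 0,"gripper": 1}
    - {"x": 0.01,"y": 0.03,"z": -0.1,"twist": -0.03,"gripper": 1}
    - {"x": 0.022,"y": 0.07,"z": -0.1,"twist": -0.06,"gripper": 1}
    - {"x": 0.034,"y": 0.11,"z": -0.1,"twist": -0.098,"gripper": 1}
    - {"x": 0.0446,"y": 0.142,"z": -0.1,"twist": -0.098,"gripper": 1}
    - {"x": 0.0446,"y": 0.142,"z": -0.1,"twist": -0.098,"gripper": 1}

```text
clock: 6.2
ee_pos: [0.4825, -0.2461, 0.1425]
orientation: [-0.002, 1.0, 0.002, -0.001]
wrist_force: [-0.0, -0.8, -1.5]
opening: 0.0116
gripper_force: 23.3
```

```bash
python3 - <<'E'
from h import *
s=bot.observe();print(s['ee_pos'],s['orientation'],s['wrist_force'],s['wrist_torque'])
a=eyes.snapshot('wrist')[:,:,::-1];b=eyes.snapshot('scene')[:,:,::-1]
cv2.imwrite('pics/w3.png',a);cv2.imwrite('pics/s3.png',b)
cv2.imwrite('pics/v3.png',np.hstack([cv2.resize(a[120:420,130:430],(400,400)),cv2.resize(b[110:260,240:390],(400,400))]))
E
```

```text
[ 0.48252625 -0.24613168  0.14253386] [-1.76147742e-03  9.99996571e-01  1.81864091e-03 -6.69775328e-04] [-0.03350113 -0.76292899 -1.46648248] [-0.03060266 -0.03983523 -0.00968491]
```

View pics/v3.png

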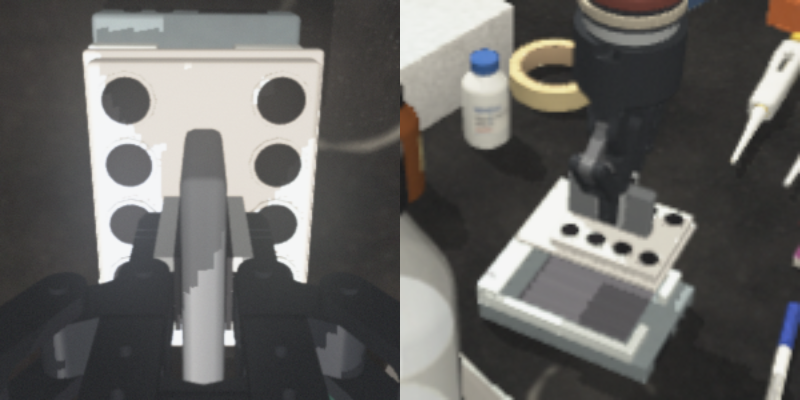

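The left half (wrist) shows the tray gripped and square to the dock below. The right half (scene) shows it held roughly flat above the pocket, shifted towards the robot.

Emit:
apply_moves:
  series:
    - {"x": -0.002,"y": -0.004,"z": 0.015,"twist": 0,"gripper": 1}
    - {"x": -0.004,"y": -0.004,"z": 0.03,"twist": 0,"gripper": 1}
    - {"x": -0.004,"y": -0.004,"z": 0.04,"twist": 0,"gripper": 1}
    - {"x": -0.004,"y": -0.004,"z": 0.05,"twist": 0,"gripper": 1}
    - {"x": -0.004,"y": -0.004,"z": 0.05,"twist": 0,"gripper": 1}
    - {"x": -0.004,"y": -0.004,"z": 0.05,"twist": 0,"gripper": 1}
    - {"x": -0.004,"y": -0.004,"z": 0.05,"twist": 0,"gripper": 1}
    - {"x": -0.004,"y": -0.004,"z": 0.05,"twist": 0,"gripper": 1}

```text
clock: 7.3
ee_pos: [0.4871, -0.2541, 0.0928]
orientation: [0.0, 1.0, -0.0, 0.0]
wrist_force: [-0.2, 0.5, -2.1]
opening: 0.0116
gripper_force: 23.2
```

```bash
cat >> h.py <<'E'
def wells(save):
    s=bot.observe();im=eyes.snapshot('wrist')[:,:,::-1].copy();cv2.imwrite(save,im);C=cam('wrist',s)
    g=cv2.cvtColor(im,cv2.COLOR_BGR2GRAY);g[:,:190]=0;g[:,375:]=0
    n,l,st,ce=cv2.connectedComponentsWithStats((cv2.medianBlur(g,3)<80).astype(np.uint8))
    w=[ce[k] for k in range(1,n) if 400<st[k][4]<3000 and .6<st[k][2]/st[k][3]<1.7 and st[k][4]>.68*st[k][2]*st[k][3]]
    return s,C,np.array(w)
def tilt(s,C,w):
    # 4 nearest wells known in tray frame -> PnP
    w=w[np.argsort(w[:,1])][:4];w=np.vstack([w[:2][np.argsort(w[:2,0])],w[2:][np.argsort(w[2:,0])]])
    # image left = -y world
    O=np.array([[-46,-24.5,16],[-46,24.5,16],[-23.9,-24.5,16],[-23.9,24.5,16]])/1e3
    K,d,R,t=C;ok,rv,tv=cv2.solvePnP(O,w,K,d,flags=cv2.SOLVEPNP_IPPE);
    Rt=R.T@cv2.Rodrigues(rv)[0];p=R.T@(tv.ravel()-t)
    return w.round(1).tolist(),'origin',p.round(4),'tip',(p+Rt@[.06,0,.003]).round(4),'xaxis pitch deg',np.degrees(np.arcsin(-Rt[2,0])).round(2),'yaw',np.degrees(np.arctan2(Rt[1,0],Rt[0,0])).round(2)
E
python3 - <<'E'
from h import *
s,C,w=wells('pics/w4.png');print(s['ee_pos'],s['wrist_force'],w.round(1).tolist());print(tilt(s,C,w))
E
```

```text
[ 0.48712504 -0.25408319  0.09275297] [-0.23449434  0.54814668 -2.13375729] [[340.7, 195.1], [336.2, 242.8]]Traceback (most recent call last):
  File "<stdin>", line 2, in <module>
  File "h.py", line 34, in tilt
    K,d,R,t=C;ok,rv,tv=cv2.solvePnP(O,w,K,d,flags=cv2.SOLVEPNP_IPPE);
                       ~~~~~~~~~~~~^^^^^^^^^^^^^^^^^^^^^^^^^^^^^^^^^
cv2.error: OpenCV(4.12.0) /io/opencv/modules/calib3d/src/solvepnp.cpp:835: error: (-215:Assertion failed) ( (npoints >= 4) || (npoints == 3 && flags == SOLVEPNP_ITERATIVE && useExtrinsicGuess) || (npoints >= 3 && flags == SOLVEPNP_SQPNP) ) && npoints == std::max(ipoints.checkVector(2, CV_32F), ipoints.checkVector(2, CV_64F)) in function 'solvePnPGeneric'
```

```bash
sed -i "s/g\[:,:190\]=0;g\[:,375:\]=0/g[:,:190]=255;g[:,375:]=255/" h.py
python3 - <<'E'
from h import *
im=cv2.imread('pics/w4.png');g=cv2.cvtColor(im,cv2.COLOR_BGR2GRAY);g=cv2.medianBlur(g,3);g[:,:190]=255;g[:,375:]=255
C=cam('wrist',bot.observe())
for th in(60,80,100):
    n,l,st,ce=cv2.connectedComponentsWithStats((g<th).astype(np.uint8));print(th,[(st[k].tolist(),ce[k].round(1).tolist()) for k in range(1,n) if st[k][4]>200])
print(g[195,195:250:3],proj(C,[[.4871+.0077-.046,-.254-.0245,.066],[.4871+.0077-.0239,-.254-.0245,.066],[.4871+.0077-.046,-.254+.0245,.066],[.4871+.0077-.0239,-.254+.0245,.066]]).round(1).tolist())
E
```

```text
60 [([190, 0, 185, 129, 23513], [282.1, 63.1]), ([190, 318, 185, 102, 12053], [283.0, 377.5])]
80 [([190, 0, 185, 160, 23925], [281.8, 64.2]), ([213, 179, 24, 15, 255], [223.5, 185.5]), ([324, 179, 34, 33, 870], [340.7, 195.1]), ([322, 229, 31, 30, 666], [336.2, 242.8]), ([190, 237, 185, 183, 16130], [278.5, 363.0])]
100 [([190, 0, 185, 160, 24197], [281.8, 65.0]), ([207, 178, 35, 34, 931], [224.0, 194.8]), ([323, 178, 36, 35, 953], [340.5, 195.0]), ([190, 191, 185, 229, 17794], [279.2, 357.5]), ([279, 221, 20, 34, 268], [291.1, 240.6]), ([211, 229, 32, 23, 344], [226.6, 237.8]), ([322, 228, 33, 32, 823], [337.9, 243.3])]
[235 242 243 243  92  88  89  88  81  79  80  80  80  80  81  81 192 209
 215] [[223.4, 194.9], [225.9, 243.3], [339.8, 194.9], [337.3, 243.4]]
```

Measured wells match the prediction for a flat tray at the expected position within 1 px. Now I'll press the tray's rear on the front wall to tilt the tongue down.

Emit:
apply_moves:
  series:
    - {"x": 0,"y": 0.004,"z": 0.006,"twist": 0,"gripper": 1}
    - {"x": 0,"y": 0.004,"z": 0.011,"twist": 0,"gripper": 1}
    - {"x": 0,"y": 0.004,"z": 0.014,"twist": 0,"gripper": 1}
    - {"x": 0,"y": 0.004,"z": 0.0155,"twist": 0,"gripper": 1}
    - {"x": 0,"y": 0.004,"z": 0.017,"twist": 0,"gripper": 1}
    - {"x": 0,"y": 0.004,"z": 0.018,"twist": 0,"gripper": 1}
    - {"x": 0,"y": 0.004,"z": 0.018,"twist": 0,"gripper": 1}
    - {"x": 0,"y": 0.004,"z": 0.018,"twist": 0,"gripper": 1}

```text
clock: 8.35
ee_pos: [0.4892, -0.2496, 0.0756]
orientation: [-0.0, 1.0, -0.0, 0.002]
wrist_force: [2.9, 2.1, 5.0]
opening: 0.012
gripper_force: 24.7
```

```bash
cat >> h.py <<'E'
from scipy.optimize import least_squares
def fit(save):
    s=bot.observe();im=eyes.snapshot('wrist')[:,:,::-1].copy();cv2.imwrite(save,im);C=cam('wrist',s)
    g=cv2.medianBlur(cv2.cvtColor(im,cv2.COLOR_BGR2GRAY),3);g[:,:190]=255;g[:,375:]=255
    best={}
    for th in(80,100,115):
        n,l,st,ce=cv2.connectedComponentsWithStats((g<th).astype(np.uint8))
        for k in range(1,n):
            x,y,w,h,a=st[k]
            if a>500 and .85<w/h<1.25 and .7<a/(w*h)<.85 and y<300: best[(ce[k][0]>282,round(ce[k][1]/25))]=ce[k]
    return s,C,np.array(list(best.values()))
E
python3 - <<'E'
from h import *
s,C,w=fit('pics/w5.png');print(s['ee_pos'],s['wrist_force'],s['wrist_torque'],w.round(1).tolist())
p=s['ee_pos']
for th in np.radians([0,2,4,6,8,10]):
    R=Ro.from_euler('y',th).as_matrix();L=np.array([[-.0383,y,-.0267] for y in(-.0245,.0245)]+[[-.0162,.0245,-.0267]])
    print(np.degrees(th),proj(C,p+L@R.T).round(1).tolist())
E
```

```text
[ 0.48921477 -0.24964412  0.07560467] [2.88653848 2.12326516 5.04787285] [ 0.54016403 -0.20403578 -0.06684525] [[342.1, 193.0], [338.7, 241.1], [222.8, 192.7], [226.0, 240.8]]
0.0 [[223.4, 194.7], [339.9, 194.8], [337.3, 243.2]]
2.0 [[222.8, 193.5], [340.5, 193.6], [337.6, 241.8]]
4.0 [[222.2, 192.3], [341.1, 192.4], [337.9, 240.4]]
6.000000000000001 [[221.5, 191.3], [341.7, 191.4], [338.2, 239.1]]
8.0 [[220.9, 190.4], [342.4, 190.5], [338.6, 237.9]]
10.0 [[220.2, 189.7], [343.0, 189.8], [338.9, 236.7]]
```

Emit:
apply_moves:
  series:
    - {"x": 0,"y": 0,"z": 0.001,"twist": 0,"gripper": 1}
    - {"x": 0,"y": 0,"z": 0.002,"twist": 0,"gripper": 1}
    - {"x": 0,"y": 0,"z": 0.003,"twist": 0,"gripper": 1}
    - {"x": 0,"y": 0,"z": 0.003,"twist": 0,"gripper": 1}
    - {"x": 0,"y": 0,"z": 0.003,"twist": 0,"gripper": 1}
    - {"x": 0,"y": 0,"z": 0.003,"twist": 0,"gripper": 1}
    - {"x": 0,"y": 0,"z": 0.003,"twist": 0,"gripper": 1}
    - {"x": 0,"y": 0,"z": 0.003,"twist": 0,"gripper": 1}

```text
clock: 9.4
ee_pos: [0.4902, -0.2497, 0.0741]
orientation: [-0.0, 1.0, -0.0, 0.004]
wrist_force: [1.4, 4.3, 13.8]
opening: 0.0115
gripper_force: 26.1
```

```bash
python3 - <<'E'
from h import *
s,C,w=fit('pics/w6.png');print(s['ee_pos'],s['wrist_force'],s['wrist_torque'],w.round(1).tolist())
p=s['ee_pos']
for th in np.radians([2,4,6,8]):
    R=Ro.from_euler('y',th).as_matrix();L=np.array([[-.0383,y,-.0267] for y in(-.0245,.0245)]+[[-.0162,.0245,-.0267]])
    print(np.degrees(th),proj(C,p+L@R.T).round(1).tolist())
cv2.imwrite('pics/s6.png',cv2.resize(eyes.snapshot('scene')[130:240,250:370,::-1],(600,550)))
E
```

```text
[ 0.49024924 -0.2497061   0.07405898] [ 1.44441806  4.31344335 13.78683361] [ 0.81340552 -0.09459032 -0.09356216] [[342.8, 192.5], [339.1, 240.3], [222.3, 192.1], [225.7, 239.9]]
2.0 [[222.7, 193.4], [340.5, 193.5], [337.6, 241.7]]
4.0 [[222.1, 192.3], [341.1, 192.4], [337.9, 240.3]]
6.000000000000001 [[221.5, 191.3], [341.8, 191.4], [338.3, 239.1]]
8.0 [[220.8, 190.4], [342.4, 190.5], [338.6, 237.8]]
```

View pics/s6.png

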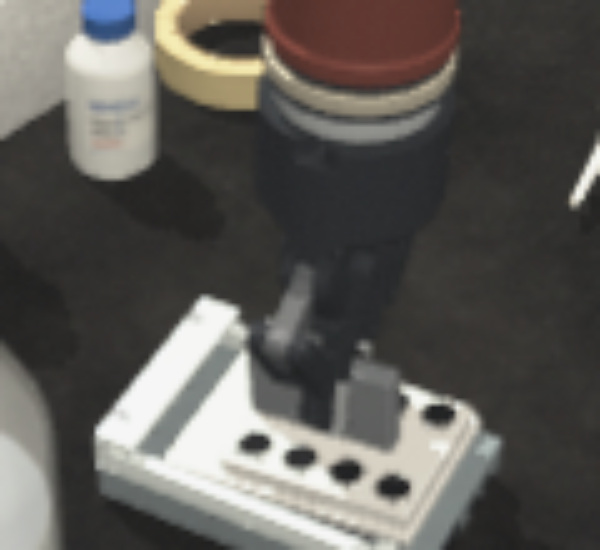

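The scene view shows the tray resting in the dock, tongue low, just short of the lip. The force and tilt (about 5°) agree with the tongue being on the floor. I'll raise it slightly and slide the tongue under the lip.

Emit:
apply_moves:
  series:
    - {"x": 0,"y": 0,"z": 0,"twist": 0,"gripper": 1}
    - {"x": 0,"y": 0,"z": -0.002,"twist": 0,"gripper": 1}
    - {"x": -0.004,"y": 0,"z": -0.0025,"twist": 0,"gripper": 1}
    - {"x": -0.008,"y": 0,"z": -0.0025,"twist": 0,"gripper": 1}
    - {"x": -0.012,"y": 0,"z": -0.0025,"twist": 0,"gripper": 1}
    - {"x": -0.015,"y": 0,"z": -0.0025,"twist": 0,"gripper": 1}
    - {"x": -0.015,"y": 0,"z": -0.0025,"twist": 0,"gripper": 1}
    - {"x": -0.015,"y": 0,"z": -0.0025,"twist": 0,"gripper": 1}

```text
clock: 10.5
ee_pos: [0.5007, -0.2513, 0.0741]
orientation: [0.001, 1.0, -0.001, -0.001]
wrist_force: [-3.4, -0.1, 4.8]
opening: 0.0115
gripper_force: 24.8
```

```bash
python3 - <<'E'
from h import *
s,C,w=fit('pics/w7.png');print(s['ee_pos'],s['orientation'],s['wrist_force'],s['wrist_torque'],w.round(1).tolist())
p=s['ee_pos']
for th in np.radians([0,2,4,6,8]):
    R=Ro.from_euler('y',th).as_matrix();L=np.array([[-.0383,y,-.0267] for y in(-.0245,.0245)]+[[-.0162,.0245,-.0267]])
    print(np.degrees(th),proj(C,p+L@R.T).round(1).tolist(),(p+R@[.0677,0,-.0397]-[.5107,-.25,0]).round(4))
E
```

```text
[ 0.50069671 -0.25128831  0.07407989] [ 1.24702743e-03  9.99998762e-01 -6.25749958e-04 -7.27864588e-04] [-3.37176104 -0.12385401  4.83605824] [-0.08985797  0.39263135  0.02827593] [[222.4, 192.4], [342.4, 192.6], [338.7, 240.4]]
0.0 [[223.3, 195.0], [339.6, 194.9], [337.3, 243.3]] [ 0.0577 -0.0013  0.0344]
2.0 [[222.7, 193.8], [340.2, 193.6], [337.5, 241.9]] [ 0.0563 -0.0013  0.032 ]
4.0 [[222.1, 192.6], [340.8, 192.5], [337.8, 240.5]] [ 0.0548 -0.0013  0.0298]
6.000000000000001 [[221.5, 191.6], [341.4, 191.4], [338.1, 239.2]] [ 0.0532 -0.0013  0.0275]
8.0 [[220.8, 190.7], [342.1, 190.5], [338.5, 238.0]] [ 0.0515 -0.0013  0.0253]
```

The tongue tip is now at dock x of about 54 mm, under the lip. I'll slide on, a little higher.

Emit:
apply_moves:
  series:
    - {"x": 0,"y": 0,"z": -0.001,"twist": 0,"gripper": 1}
    - {"x": -0.002,"y": 0.001,"z": -0.0015,"twist": 0,"gripper": 1}
    - {"x": -0.004,"y": 0.001,"z": -0.0015,"twist": 0,"gripper": 1}
    - {"x": -0.006,"y": 0.001,"z": -0.0015,"twist": 0,"gripper": 1}
    - {"x": -0.007,"y": 0.001,"z": -0.0015,"twist": 0,"gripper": 1}
    - {"x": -0.007,"y": 0.001,"z": -0.0015,"twist": 0,"gripper": 1}
    - {"x": -0.007,"y": 0.001,"z": -0.0015,"twist": 0,"gripper": 1}
    - {"x": -0.007,"y": 0.001,"z": -0.0015,"twist": 0,"gripper": 1}

```text
clock: 11.55
ee_pos: [0.5088, -0.2491, 0.0753]
orientation: [0.0, 1.0, -0.0, -0.0]
wrist_force: [0.2, 0.0, -2.3]
opening: 0.0117
gripper_force: 23.8
```

```bash
python3 - <<'E'
from h import *
s,C,w=fit('pics/w8.png');print(s['ee_pos'],s['orientation'],s['wrist_force'],s['wrist_torque'],w.round(1).tolist())
p=s['ee_pos']
for th in np.radians([2,4,5,6,8]):
    R=Ro.from_euler('y',th).as_matrix();L=np.array([[-.0383,y,-.0267] for y in(-.0245,.0245)]+[[-.0162,.0245,-.0267]])
    print(np.degrees(th),proj(C,p+L@R.T).round(1).tolist(),(p+R@[.0677,0,-.0397]-[.5107,-.25,0]).round(4),(p+R@[-.0523,0,-.0427]-[.5107,-.25,0]).round(4))
E
```

```text
[ 0.50880309 -0.24905059  0.07532177] [ 4.62222274e-04  9.99999891e-01 -5.58924651e-06 -6.47685015e-05] [ 0.21365707  0.01946579 -2.27677416] [ 0.0111269  -0.02737875  0.02194635] [[342.6, 192.4], [338.9, 240.3], [222.0, 192.3], [226.4, 240.0]]
2.0 [[222.8, 193.7], [340.3, 193.6], [337.5, 241.9]] [0.0644 0.0009 0.0333] [-0.0557  0.0009  0.0345]
4.0 [[222.2, 192.5], [340.9, 192.5], [337.8, 240.6]] [0.0629 0.0009 0.031 ] [-0.057   0.0009  0.0364]
5.0 [[221.8, 192.0], [341.2, 192.0], [338.0, 239.9]] [0.0621 0.0009 0.0299] [-0.0577  0.0009  0.0373]
6.000000000000001 [[221.5, 191.5], [341.5, 191.5], [338.1, 239.2]] [0.0613 0.0009 0.0288] [-0.0584  0.0009  0.0383]
8.0 [[220.9, 190.6], [342.2, 190.6], [338.5, 238.0]] [0.0596 0.0009 0.0266] [-0.0596  0.0009  0.0403]
```

The tray is free of the walls (force equals its weight) with the tongue at about 62 mm under the lip and the rear raised inside the front wall. Now I'll swing it down slowly.

Emit:
apply_moves:
  series:
    - {"x": 0.001,"y": -0.001,"z": 0.001,"twist": 0,"gripper": 1}
    - {"x": 0.002,"y": -0.001,"z": 0.002,"twist": 0,"gripper": 1}
    - {"x": 0.003,"y": -0.001,"z": 0.003,"twist": 0,"gripper": 1}
    - {"x": 0.004,"y": -0.001,"z": 0.004,"twist": 0,"gripper": 1}
    - {"x": 0.005,"y": -0.001,"z": 0.005,"twist": 0,"gripper": 1}
    - {"x": 0.005,"y": -0.001,"z": 0.006,"twist": 0,"gripper": 1}
    - {"x": 0.005,"y": -0.001,"z": 0.007,"twist": 0,"gripper": 1}
    - {"x": 0.005,"y": -0.001,"z": 0.007,"twist": 0,"gripper": 1}

```text
clock: 12.6
ee_pos: [0.5029, -0.2502, 0.0682]
orientation: [0.001, 1.0, 0.0, -0.001]
wrist_force: [-1.0, 0.2, 1.4]
opening: 0.0115
gripper_force: 24.5
```

```bash
python3 - <<'E'
from h import *
s,C,w=fit('pics/w9.png');print(s['ee_pos'],s['orientation'],s['wrist_force'],s['wrist_torque'],w.round(1).tolist())
p=s['ee_pos']
for th in np.radians([-1,0,1,2,4]):
    R=Ro.from_euler('y',th).as_matrix();L=np.array([[-.0383,y,-.0267] for y in(-.0245,.0245)]+[[-.0162,.0245,-.0267]])
    print(np.degrees(th),proj(C,p+L@R.T).round(1).tolist(),(p+R@[.0677,0,-.0397]-[.5107,-.25,0]).round(4),(p+R@[-.0523,0,-.0427]-[.5107,-.25,0]).round(4))
E
```

```text
[ 0.50291809 -0.25020779  0.06815013] [ 6.34577791e-04  9.99999389e-01  8.77966491e-05 -9.00439775e-04] [-1.00392893  0.19849375  1.44704061] [-0.03020389  0.1015292   0.01634526] [[340.6, 196.0], [223.8, 195.8], [337.9, 244.3], [226.3, 244.4]]
-1.0 [[223.7, 195.6], [339.3, 195.6], [337.1, 244.1]] [ 0.0606 -0.0002  0.0296] [-0.0593 -0.0002  0.0245]
0.0 [[223.4, 195.0], [339.6, 194.9], [337.2, 243.4]] [ 0.0599 -0.0002  0.0285] [-0.0601 -0.0002  0.0255]
1.0 [[223.1, 194.3], [339.9, 194.3], [337.3, 242.7]] [ 0.0592 -0.0002  0.0273] [-0.0608 -0.0002  0.0264]
2.0 [[222.8, 193.7], [340.2, 193.7], [337.5, 242.0]] [ 0.0585 -0.0002  0.0261] [-0.0615 -0.0002  0.0273]
4.0 [[222.1, 192.6], [340.8, 192.5], [337.8, 240.6]] [ 0.057  -0.0002  0.0238] [-0.0629 -0.0002  0.0292]
```

Emit:
apply_moves:
  series:
    - {"x": 0,"y": 0,"z": 0.001,"twist": 0,"gripper": 1}
    - {"x": 0,"y": 0,"z": 0.0015,"twist": 0,"gripper": 1}
    - {"x": 0,"y": 0,"z": 0.0015,"twist": 0,"gripper": 1}
    - {"x": 0,"y": 0,"z": 0.0015,"twist": 0,"gripper": 1}
    - {"x": 0,"y": 0,"z": 0.0015,"twist": 0,"gripper": 1}
    - {"x": 0,"y": 0,"z": 0.0005,"twist": 0,"gripper": 1}
    - {"x": 0,"y": 0,"z": 0,"twist": 0,"gripper": 1}
    - {"x": 0,"y": 0,"z": 0,"twist": 0,"gripper": 1}

```text
clock: 13.65
ee_pos: [0.5035, -0.25, 0.068]
orientation: [0.0, 1.0, 0.0, -0.0]
wrist_force: [-1.1, -0.1, 2.0]
opening: 0.0119
gripper_force: 24.3
```

Emit:
apply_moves:
  series:
    - {"x": 0,"y": 0,"z": 0,"twist": 0,"gripper": 0.8}
    - {"x": 0,"y": 0,"z": 0,"twist": 0,"gripper": 0.7}
    - {"x": 0,"y": 0,"z": 0,"twist": 0,"gripper": 0.6}
    - {"x": 0,"y": 0,"z": 0,"twist": 0,"gripper": 0.5}
    - {"x": 0,"y": 0,"z": 0,"twist": 0,"gripper": 0.5}
    - {"x": 0,"y": 0,"z": -0.01,"twist": 0,"gripper": 0.5}
    - {"x": 0,"y": 0,"z": -0.025,"twist": 0,"gripper": 0.5}
    - {"x": 0,"y": 0,"z": -0.045,"twist": 0,"gripper": 0.5}

```text
clock: 14.65
ee_pos: [0.5039, -0.2501, 0.1146]
orientation: [0.0, 1.0, -0.0, 0.0]
wrist_force: [0.3, 0.1, -0.1]
opening: 0.0428
gripper_force: 0.0
```

Emit:
apply_moves:
  series:
    - {"x": 0.01,"y": 0,"z": -0.03,"twist": 0,"gripper": 0.5}
    - {"x": 0.02,"y": 0,"z": -0.06,"twist": 0,"gripper": 0.5}
    - {"x": 0.03,"y": 0,"z": -0.09,"twist": 0,"gripper": 0.5}
    - {"x": 0.04,"y": 0,"z": -0.12,"twist": 0,"gripper": 0.3}
    - {"x": 0.05,"y": 0,"z": -0.12,"twist": 0,"gripper": 0}
    - {"x": 0.05,"y": 0,"z": -0.12,"twist": 0,"gripper": 0}
    - {"x": 0.05,"y": 0,"z": -0.12,"twist": 0,"gripper": 0}
    - {"x": 0.05,"y": 0,"z": -0.12,"twist": 0,"gripper": 0}

```text
clock: 15.65
ee_pos: [0.454, -0.2496, 0.2325]
orientation: [0.0, 1.0, 0.0, -0.001]
wrist_force: [-0.4, 0.3, 0.3]
opening: 0.0855
gripper_force: 0.0
```

```bash
python3 - <<'E'
from h import *
s=bot.observe();im=eyes.snapshot('wrist')[:,:,::-1].copy();cv2.imwrite('pics/w10.png',im);C=cam('wrist',s);print(s['ee_pos'])
b=eyes.snapshot('scene')[150:250,250:370,::-1]
cv2.imwrite('pics/v10.png',np.hstack([cv2.resize(im[100:400,130:430],(400,400)),cv2.resize(b,(400,400))]))
g=cv2.medianBlur(cv2.cvtColor(im,cv2.COLOR_BGR2GRAY),3)
n,l,st,ce=cv2.connectedComponentsWithStats((g<90).astype(np.uint8))
w=np.array([ce[k] for k in range(1,n) if 80<st[k][4]<900 and .8<st[k][2]/st[k][3]<1.25 and 180<ce[k][0]<380 and st[k][4]>.68*st[k][2]*st[k][3]])
print(w.round(1).tolist());print((onplane(C,w,.042)-[.5107,-.25,0]).round(4).tolist())
e=np.array([[-.013+22.1e-3*k+.0002,y,.042] for k in(-1.5,-.5,.5,1.5) for y in(-.0245,.0245)])+[.5107,-.25,0];print(proj(C,e).round(1).tolist())
E
```

```text
[ 0.45401546 -0.24959834  0.23250925]
[]Traceback (most recent call last):
  File "<stdin>", line 8, in <module>
  File "h.py", line 14, in onplane
    n=cv2.undistortPoints(np.array(px,float).reshape(-1,1,2),K,d).reshape(-1,2)
      ~~~~~~~~~~~~~~~~~~~^^^^^^^^^^^^^^^^^^^^^^^^^^^^^^^^^^^^^^^^
cv2.error: OpenCV(4.12.0) /io/opencv/modules/calib3d/src/undistort.dispatch.cpp:347: error: (-215:Assertion failed) CV_IS_MAT(_src) && CV_IS_MAT(_dst) && (_src->rows == 1 || _src->cols == 1) && (_dst->rows == 1 || _dst->cols == 1) && _src->cols + _src->rows - 1 == _dst->rows + _dst->cols - 1 && (CV_MAT_TYPE(_src->type) == CV_32FC2 || CV_MAT_TYPE(_src->type) == CV_64FC2) && (CV_MAT_TYPE(_dst->type) == CV_32FC2 || CV_MAT_TYPE(_dst->type) == CV_64FC2) in function 'cvUndistortPointsInternal'
```

View pics/v10.png

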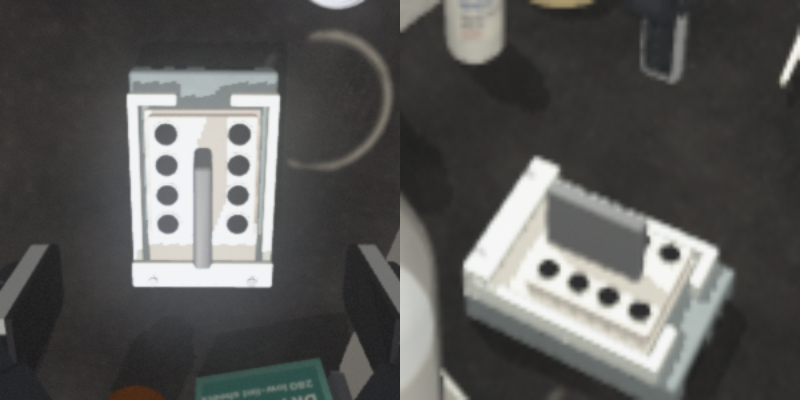

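Both views show the tray seated in the pocket, its tongue hidden beneath the lip and the gripper clear. One numeric check of height, tilt and position before handing in.

```bash
python3 - <<'E'
from h import *
s=bot.observe();im=cv2.imread('pics/w10.png');C=cam('wrist',s)
g=cv2.cvtColor(im,cv2.COLOR_BGR2GRAY)
n,l,st,ce=cv2.connectedComponentsWithStats((g<120).astype(np.uint8))
w=np.array([ce[k] for k in range(1,n) if 120<st[k][4]<400 and .8<st[k][2]/st[k][3]<1.25 and 230<ce[k][0]<330 and 180<ce[k][1]<280])
print(len(w),w.round(1).tolist())
if len(w):print((onplane(C,w,.042)-[.5107,-.25,0]).round(4).tolist())
for tz,p in((.042,0),(.045,0),(.042,.04)):
    e=np.array([[-.013+22.1e-3*k,y,tz+p*(.06-(-.013+22.1e-3*k))] for k in(-1.5,-.5,.5,1.5) for y in(-.0245,.0245)])+[.5107,-.25,0];print(proj(C,e).round(1).tolist())
E
```

```text
9 [[254.0, 200.2], [309.2, 200.2], [281.7, 218.2], [254.4, 223.6], [308.6, 223.7], [255.0, 246.0], [308.1, 246.1], [255.5, 267.5], [307.5, 267.7]]
[[-0.045, -0.0244, 0.042], [-0.045, 0.0247, 0.042], [-0.028, 0.0003, 0.042], [-0.0229, -0.0245, 0.042], [-0.0228, 0.0247, 0.042], [-0.0009, -0.0245, 0.042], [-0.0008, 0.0247, 0.042], [0.0212, -0.0245, 0.042], [0.0213, 0.0246, 0.042]]
[[253.8, 198.9], [309.0, 199.0], [254.4, 222.4], [308.5, 222.4], [254.9, 244.9], [307.9, 244.9], [255.5, 266.5], [307.4, 266.6]]
[[253.6, 199.9], [309.3, 199.9], [254.1, 223.5], [308.7, 223.5], [254.7, 246.2], [308.1, 246.2], [255.2, 268.0], [307.6, 268.0]]
[[253.5, 200.3], [309.4, 200.3], [254.1, 223.7], [308.7, 223.7], [254.7, 246.0], [308.1, 246.0], [255.3, 267.3], [307.5, 267.3]]
```

The wells match a flat tray on the floor: the spacing agrees to 0.1 px, the tongue is at about 61 mm and y is about 0. Handing in.

```bash
python3 -c "
from station import workorder
print(workorder.close_job())"
```

```text
the job is handed in; nothing more can be done
None
```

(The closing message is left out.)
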